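# Lid a packed diet box

## Robot

A 6-joint arm with a two-finger parallel gripper is mounted at the origin on the work surface. World frame = base frame: x ahead of the robot, y to its left, z up, the work surface at z = 0. Lengths are in m, angles in degrees, forces in N, time in s.
With the tool pointing down it reaches from about 0.3 to 0.75 m from the base axis. Payload 8.5 kg.
Tool frame: the origin (TCP) lies midway between the tips of the shut fingers; the grasp point (between the pads) lies behind it (grasp_offset is the z of the grasp point in the tool frame, in m); z points along the fingers, y is the direction in which the jaws open and shut (so a half turn about z gives the same grasp; the last joint's range is limited). The gripper opens to 85 mm and grips with 20 to 120 N. Pads are 22 mm wide; open, the fingers measure 114 mm over their backs; the gripper's body (76 mm by 85 mm) begins 54 mm behind the grasp point. The pads swing forward as they close: fully open they stand 13 mm farther back than shut.
Start: joints at [56.648, 21.807, 74.336, -0, 83.858, -12.336], TCP at [0.197, 0.513, 0.196] pointing down, gripper open.
Joint ranges: [-178.18, 178.18], [-50.72, 133.34], [12.68, 142.11], [-81.47, 261.47], [9.98, 163.14], [-165.26, 165.26]. Speed limits (degrees/s): [136.94, 136.94, 180, 180, 180, 180].

## Interface

Orientations are given as a 3x3 rotation matrix whose columns are the frame's x, y, z axes.
In Python, from rig import * gives the robot as it stands.
- The arm moves only by the shell command python3 -m pendant 'ROWS' [FORCE]. ROWS is JSON, one flat list of numbers, 7 for each row, row after row: the finger opening in mm, from 0 to 85.4, then the shift along the tool's x, y, z in units of 50 mm (1.0 is 50 mm), then the turn, a rotation vector about the tool's x, y, z in units of 8 degrees (1.0 is 8 degrees). In form: [hand, dx, dy, dz, wx, wy, wz, hand, dx, dy, dz, wx, wy, wz, ...]. A call has 1 to 12 rows; each row shifts and turns the commanded pose from where the row before left it, along the tool's axes as they then stand; what a row does not reach is not made up. A row lasts 1/10 s, in which the tool goes at most 50 mm and 8.59 degrees, less where a joint would pass 70% of its speed; a pose out of reach is approached as far as the arm can. A call is refused whole if a number of a shift passes 1 or a number of a turn 1, either way. A call with a gripper value outside its range is refused whole. The fingers move at their own pace and stop on an object; FORCE is the grip in N (left out, the last holds). Time passes only in rows, so rows that do not move let the fingers close. It gives the time, the measured TCP pose, the force and the opening at its end, in the units of the state.
- observe(): the state, without advancing time (a new reading comes with each control period).
- get_image(name): name is "scene" or "top" or "wrist"; returns a dict with "frame" (400x640x3 uint8, red, green, blue), "depth" (400x640 float32, m along the optical axis (not along the pixel's ray), 0 where there is no reading), "K" (3x3 intrinsics, pixels), "rvec" (rotation vector, rad) and "tvec" (3), from world to camera coordinates, as OpenCV has them. Camera axes: x right, y down, z forward; pixel columns grow to the right and rows downward; lengths in m; the calibration is good to about 2 mm. A picture is of the moment at which its call begins.
- close_job(): hands the job in, once; it reports no verdict.
The state is a dict: "time_s": time; "q": joint angles; "qvel": joint speeds; "joint_efforts": joint torques, N m; "position": TCP position; "tool_rot": TCP orientation; "ft_force": force on the tool from outside, world axes, zero at the start; "wrist_torque": the same for the moment, N m; "grip_width": finger opening in m.
Only numpy, scipy, OpenCV 4.12 (cv2) and the standard library are available. Lean on these libraries where they do the work, as an engineer would, in place of code of your own. Each camera call takes 0.05 s, during which the arm holds its last target.

## Task

The diet box in the tilted packing stand is filled and needs its lid: take the top lid, and only that one, off the sprung lid dispenser so that the next one rises. Hook the lid's front lip into the slot at the low front end of the box while its rear is still held up, then swing the lid down and press until the catch at the rear snaps over it and the lid lies flat and closed on the rim. Let go, and leave the other things on the bench where they are.

Things in the scene. Friction and masses are not known exactly. Their poses are not given: they have to be found in the camera images.
- lid_top_center (a point): Centre of the top lid of the stack, half-way up its 48 mm. White plastic, 90 g: a 150 x 110 mm cap 28 mm high, open below (skirt 24 mm), flat top 4 mm above this point, and a grip rib standing on its middle: 12 mm (x) x 60 mm (y) x 20 mm high, so the rib's top is 24 mm above this point. x points to the rear end, z up out of the top. The lid's underside is 24 mm below this point.
- lid_lip (a point): End of the top lid's front lip, middle of its edge: a tongue 4 mm thick and 50 mm wide at the very bottom of the lid that stands out 18 mm from the front end. 93 mm before the lid's centre, 2 mm above its underside. Axes as the lid's.
- lid_ledge (a point): End of the top lid's rear ledge, which the catch holds: 4 mm thick, 60 mm wide, standing out 8 mm from the rear end at the bottom. 83 mm behind the lid's centre, 2 mm above its underside.
- lid_mid_center (a point): Centre (half-way up) of the second lid in the stack, same as the top one; each lid stands 28 mm above the next lower.
- lid_low_center (a point): Centre (half-way up) of the lowest lid in the stack, same as the top one.
- dispenser: Self-levelling lid dispenser, stainless, fixed to the bench: base plate 190 x 150 mm (origin at the centre of its underside) with four corner angles 128 mm high round a stack of three lids. The corners stand 3 mm clear of the lids; the top lid stands mostly above them. x points away from the lids' front lips, z up. Its side can be left or right of the robot.
- platform (a joint): Height of the dispenser's sprung platform in m, near 0 with three lids on (within 10 mm), about 0.028 more for each lid taken. Soft spring, 31 N/m: the stack gives way if pushed and follows up when a lid is lifted.
- seat (a point): Centre of the diet box's open mouth, at the top of its rim, where the middle of the closed lid's underside comes to lie. Black box 144 x 104 mm, 95 mm high, rim flange 118 mm wide, held fixed in a steel stand tilted 22 degrees. x points up the slope to the rear (catch) end, z square out of the mouth, leaning 22 degrees towards the box's front, y across. The lid's axes match these when closed.
- slot (a point): Middle of the slot's mouth on the box's low front end, 85 mm before the seat point and 5 mm above the rim face. The slot is 58 mm wide, 10 mm high (its floor is the rim flange) and 9 mm deep (end wall 94 mm before the seat point), under a bar 12 mm long and 4 mm thick. The lip enters it to within 1 mm of the end wall. Axes as the seat's.
- catch (a joint): Sprung grey catch at the box's rear end, angle in rad: 0 at rest, positive leaning outwards. Its 44 mm wide nose overhangs the closed lid's ledge by about 3 mm, 5 mm above the rim; its top is 22 mm above the rim and slopes, so the ledge pushed down from above drives it back about 0.1 rad, then it snaps to 0 over the ledge. Takes about 7 to 13 N at the rear end; the lid's weight is not enough.
- bowl: Bystander: steel mixing bowl, 130 mm across, 55 mm high; origin under its centre.
- apple: Bystander: red apple, 72 mm across, 64 mm high; origin under its centre.
- spoon: Bystander: steel serving spoon lying on the bench, 200 mm long; origin under its centre.
- cup: Bystander: white plastic cup, 88 mm across, 75 mm high; origin under its centre.
- bottle: Bystander: white plastic bottle, 62 mm across, 170 mm high; origin under its centre.
- squash: Bystander: butternut squash standing on end, 94 mm across, 160 mm high; origin under its centre.
- tub: Bystander: white jar with a lid, 90 mm across, 60 mm high; origin under its centre.
There are look-alikes about, which are no part of the job. Leave any blue or turquoise look-alike of the part that bears lid_mid_center alone.

How it is judged (in metres and radians):
On the way, in this order (a step that is already met when the one before it is completed fails the run):
1. the top lid is off the dispenser and the next lid has risen (value of joint platform above 0.014 m and distance between lid_top_center and lid_mid_center above 0.06 m and horizontal distance between each of lid_mid_center, lid_low_center and dispenser below 0.02 m), for 0.1 s.
2. the lid's front lip is in the slot under its bar while the lid's rear is still held up, at least 20 mm above the rim (x of lid_lip in the frame of seat between -0.098 and -0.087 m and y of lid_lip in the frame of seat between -0.007 and 0.007 m and z of lid_lip in the frame of seat between -0.003 and 0.009 m and z of lid_ledge in the frame of seat above 0.022 m), for 0.1 s.
At the end, for the whole second after the job is handed in: The lid lies closed and at rest: lip at least 2 mm under the slot's bar and within 7 mm of its middle, rear ledge down on the rim (within 2.5 mm) with the catch sprung back over it (under 0.04 rad); the other two lids still in the dispenser, risen by a lid (x of lid_lip in the frame of seat between -0.098 and -0.087 m and y of lid_lip in the frame of seat between -0.007 and 0.007 m and z of lid_lip in the frame of seat between -0.003 and 0.009 m and z of lid_ledge in the frame of seat between -0.002 and 0.0045 m and value of joint catch below 0.04 rad and value of joint platform above 0.014 m and horizontal distance between each of lid_mid_center, lid_low_center and dispenser below 0.02 m and linear speed of lid_top below 0.02 m/s); the robot touches nothing.
It fails at once if another lid is pulled out of the dispenser (horizontal distance between any of lid_mid_center, lid_low_center and dispenser above 0.03 m).
It fails at once if a bystander is pushed more than 40 mm or knocked over (distance of any of bowl, apple, spoon, cup, bottle, squash, tub from where it was at the start of the episode above 0.04 m or angle between any of bowl, apple, cup, bottle, squash, tub's own z axis and vertical above 0.6 rad).
It also fails if it takes over 51 s, if anything falls off the work surface, if the arm or the gripper's body presses on something with over 40 N, if the wrist force passes 120 N, or if a joint passes its speed limit or range.

## Working session

There is one attempt and no reset: what is moved stays moved. The work goes in short steps, Python scripts to look and compute and a shell command to move; the robot and the scene stay as the last step left them, time stands still between calls to the robot, and variables do not carry over. Pictures are saved under pics/ and viewed, and the job is handed in when it is done.

```bash
ls; mkdir -p pics; python3 - <<'E'
from rig import *
import cv2,pprint
pprint.pprint(observe())
for n in ["scene","top","wrist"]:
    d=get_image(n); cv2.imwrite(f"pics/{n}0.png",d["frame"][:,:,::-1])
    import numpy as np
    np.savez(f"pics/{n}0.npz",**d); print(n,d["K"].tolist(),d["rvec"],d["tvec"])
E
```

```text
pics
{'ft_force': array([ 0.20850093,  0.0061983 , -0.02429888]),
 'grip_width': 0.08549916406145851,
 'joint_efforts': array([-9.16184254e-04, -4.48458731e+01, -2.31280017e+01, -2.82376577e-04,
        4.72740692e-03,  1.00219148e-05]),
 'position': array([0.19703947, 0.51310542, 0.19559092]),
 'q': array([ 5.66476899e+01,  2.18416407e+01,  7.43872702e+01,  1.92935515e-03,
        8.38588237e+01, -1.23372225e+01]),
 'qvel': array([-0.03243313, -0.06886241, -0.02517138, -0.03800375,  0.09244589,
        0.01778051]),
 'time_s': 0.0,
 'tool_rot': array([[-9.33484568e-01,  3.58616515e-01, -8.69830061e-04],
       [ 3.58617389e-01,  9.33483786e-01, -1.26066165e-03],
       [ 3.59878172e-04, -1.48874438e-03, -9.99998827e-01]]),
 'wrist_torque': array([0.0331207 , 0.00346797, 0.01489392])}
scene [[518.6211448541007, 0.0, 319.70591837729773], [0.0, 518.6211448541007, 199.01098522265877], [0.0, 0.0, 1.0]] [ 1.75771789  1.70270277 -0.77154945] [-0.01735308 -0.23726245  2.04833524]
top [[468.90954643912903, 0.0, 322.0772701604144], [0.0, 468.90954643912903, 193.55940949201275], [0.0, 0.0, 1.0]] [ 2.14542963 -2.16084798  0.14277751] [0.00201876 0.54340022 1.35759671]
wrist [[345.87818849625097, 0.0, 321.90761827078444], [0.0, 345.87818849625097, 198.6186013495936], [0.0, 0.0, 1.0]] [-2.35177315 -1.61721906 -0.27121014] [-0.54989544 -0.04329201  0.38047397]
```

View pics/scene0.png

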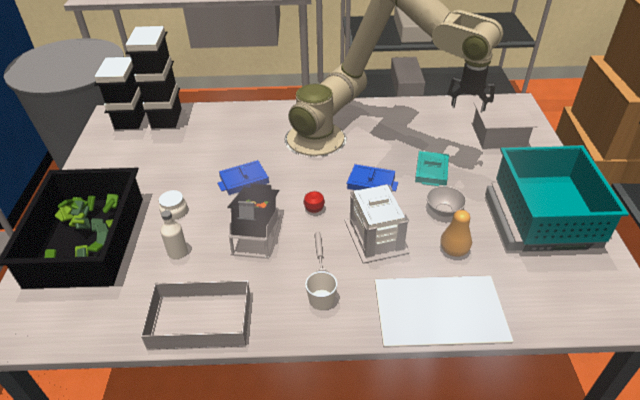

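View pics/top0.png

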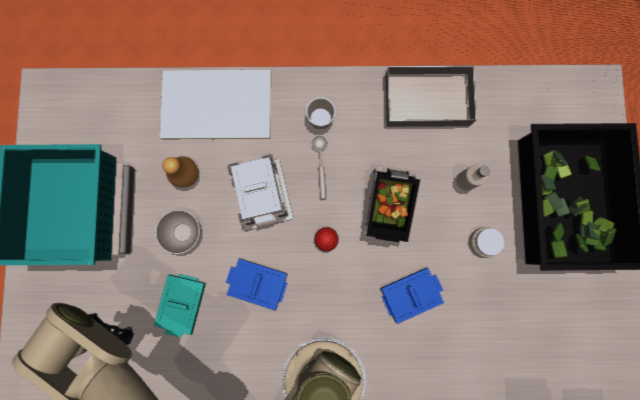

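View pics/wrist0.png

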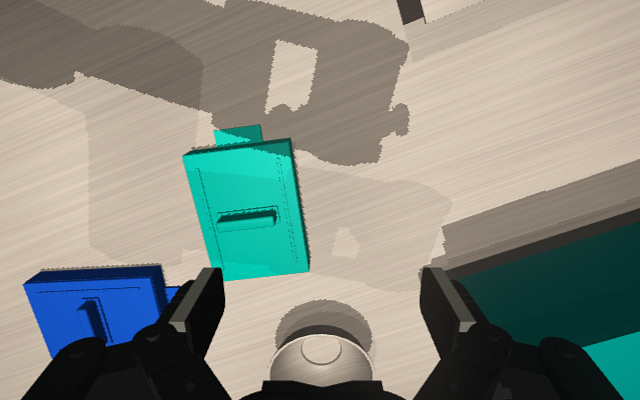

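The top view puts the dispenser with its white lids at about (258,190), the black box in its stand at (392,205), and the blue and turquoise decoys nearer the robot. I'll zoom in on the two that matter.

```bash
python3 - <<'E'
import cv2,numpy as np
t=cv2.imread('pics/top0.png'); s=cv2.imread('pics/scene0.png')
f=lambda im,x,y,w,h,k:cv2.resize(im[y:y+h,x:x+w],None,fx=k,fy=k,interpolation=cv2.INTER_CUBIC)
a=f(t,210,140,100,100,4);b=f(t,345,150,100,100,4)
cv2.imwrite('pics/z1.png',np.hstack([a,b]))
a=f(s,335,170,100,100,4);b=f(s,210,170,100,100,4)
cv2.imwrite('pics/z2.png',np.hstack([a,b]))
E
```

```text
(no output)
```

View pics/z1.png

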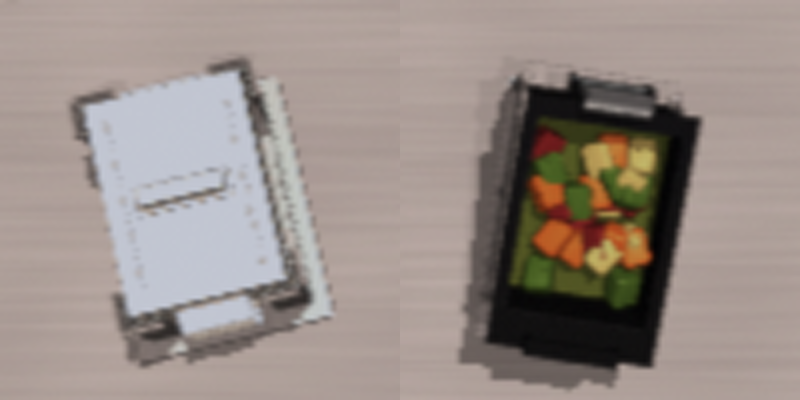

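View pics/z2.png

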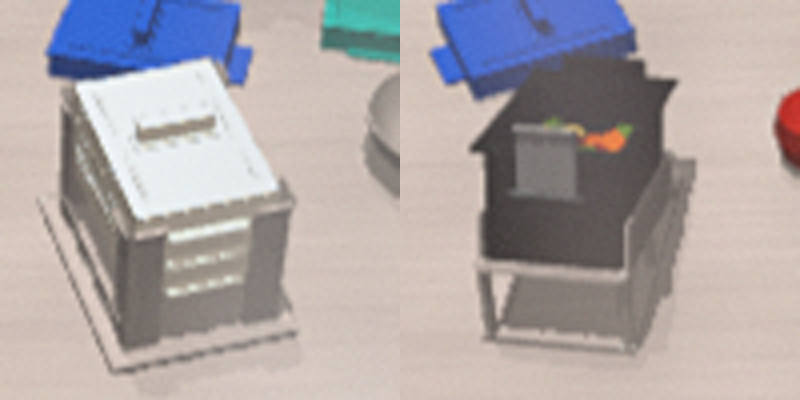

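Both front ends face the robot: lid lip at the lower end of the stack in the top view, catch at the far, higher end of the box. Next I'll measure from depth.

```bash
cat > h.py <<'E'
import numpy as np,cv2
from scipy.spatial.transform import Rotation as R
def cloud(d):
    K=d["K"];z=d["depth"];h,w=z.shape
    u,v=np.meshgrid(np.arange(w),np.arange(h))
    p=np.stack([(u-K[0,2])/K[0,0]*z,(v-K[1,2])/K[1,1]*z,z],-1)
    Rm=R.from_rotvec(np.ravel(d["rvec"])).as_matrix()
    W=(p-np.ravel(d["tvec"]))@Rm
    W[z<=0]=np.nan
    return W
def plane(P,it=3,tol=.003):
    for _ in range(it):
        c=np.median(P,0) if _==0 else P.mean(0)
        n=np.linalg.svd(P-c,full_matrices=False)[2][2]; n*=np.sign(n[2])
        P=P[abs((P-c)@n)<tol] if _ else P[abs((P-c)@n)<.01]
    return P.mean(0),n,len(P)
E
python3 - <<'E'
from h import *
for n in ["top","scene"]:
    d=dict(np.load(f"pics/{n}0.npz")); W=cloud(d); f=d["frame"].astype(int)
    z=W[...,2]
    # lid
    m=(f.min(2)>130)&(np.ptp(f,axis=2)<40)&(z>.10)&(z<.25)&(abs(W[...,0]-.5)<.25)&(W[...,1]>0)&(W[...,1]<.3)
    P=W[m]; print(n,"lid pts",m.sum(),np.median(P,0), np.percentile(P[:,2],[2,25,50,75,95,99,100]).round(4))
    zt=np.median(P[:,2]); mt=m&(abs(z-zt)<.006)
    Q=W[mt][:,:2].astype(np.float32)
    r=cv2.minAreaRect(Q*1000); print(" rect",r, "mean",Q.mean(0))
    mr=m&(z>zt+.01); print(" rib",mr.sum(),W[mr].mean(0) if mr.any() else 0, cv2.minAreaRect((W[mr][:,:2]*1000).astype(np.float32)) if mr.any() else 0)
    # box: dark & high
    b=(f.max(2)<70)&(abs(W[...,1]+.17)<.12)&(z>.05)&(abs(W[...,0]-.5)<.2)
    B=W[b]; print(" box",b.sum(),B.min(0),B.max(0))
E
```

```text
top lid pts 2307 [0.54215341 0.17713856 0.14634233] [0.1211 0.1443 0.1463 0.1483 0.1523 0.1678 0.1719]
 rect ((552.5344848632812, 174.89019775390625), (159.14784240722656, 121.8365478515625), 13.226716995239258) mean [0.54591626 0.17932235]
 rib 96 [0.54666233 0.17942368 0.16596681] ((546.9000854492188, 179.27706909179688), (12.465681076049805, 59.75590515136719), 13.1660737991333)
 box 1751 [ 0.399123   -0.26697414  0.05014725] [ 0.61070911 -0.12655768  0.19053688]
scene lid pts 1629 [0.56534253 0.18517232 0.14591908] [0.108  0.1426 0.1459 0.1481 0.157  0.1669 0.1716]
 rect ((546.427001953125, 181.83200073242188), (172.02259826660156, 130.32699584960938), 13.774748802185059) mean [0.5508606 0.1817384]
 rib 87 [0.54622191 0.18148054 0.1643488 ] ((543.7855224609375, 181.36155700683594), (20.25797462463379, 60.3920783996582), 12.289969444274902)
 box 78 [ 0.4266758  -0.26090726  0.07876205] [ 0.59043218 -0.12779168  0.17157298]
```

```bash
cat >> h.py <<'E'
def rows(p,Rm,pt,Rt,n):
    """n equal rows from (p,Rm) to (pt,Rt), printed in pendant units"""
    w=(R.from_matrix(Rm).inv()*R.from_matrix(Rt)).as_rotvec(degrees=True)/n
    Rk=np.array(Rm);dp=(np.array(pt)-p)/n;out=[]
    for k in range(n):
        out.append(np.r_[Rk.T@dp/.05,w/8]); Rk=Rk@R.from_rotvec(w,degrees=True).as_matrix()
    for o in out: print(o.round(3).tolist())
E
python3 - <<'E'
from h import *
import rig
print([x for x in dir(rig) if not x.startswith('_')], getattr(rig,'grasp_offset',None))
d=dict(np.load("pics/wrist0.npz"));Rm=R.from_rotvec(np.ravel(d["rvec"])).as_matrix();print("wristcam pos",-Rm.T@d["tvec"],"axes rows",Rm.round(3).tolist())
d=dict(np.load("pics/top0.npz")); W=cloud(d); f=d["frame"].astype(int); z=W[...,2]
b=(f.max(2)<75)&(abs(W[...,1]+.18)<.12)&(z>.06)&(abs(W[...,0]-.5)<.2)
b=cv2.morphologyEx(b.astype(np.uint8),cv2.MORPH_OPEN,np.ones((2,2)))>0
c,n,k=plane(W[b],8,.004); print("plane",c,n,k,"tilt",np.degrees(np.arccos(n[2])),"dir",np.degrees(np.arctan2(n[1],n[0])))
# in-plane pts
yaw=np.arctan2(-n[1],-n[0])
sel=(abs((W-c)@n)<.006)&(abs(W[...,1]+.18)<.12)&(f.max(2)<90)&(z>.06)
x=np.array([np.cos(yaw),np.sin(yaw),0]);x-=x@n*n;x/=np.linalg.norm(x);y=np.cross(n,x)
Q=np.c_[(W[sel]-c)@x,(W[sel]-c)@y]*1000
r=cv2.minAreaRect(Q.astype(np.float32));print(r,len(Q)); 
ctr=c+x*r[0][0]/1000+y*r[0][1]/1000;print(ctr,np.degrees(yaw))
print(np.percentile(Q,[1,3,97,99],axis=0))
E
```

```text
['MotionError', 'close_job', 'get_image', 'grasp_offset', 'observe'] -0.0187
wristcam pos [0.11892821 0.54359218 0.37334067] axes rows [[0.358, 0.934, -0.001], [0.882, -0.338, 0.327], [0.305, -0.118, -0.945]]Traceback (most recent call last):
  File "<stdin>", line 8, in <module>
  File "h.py", line 14, in plane
    n=np.linalg.svd(P-c,full_matrices=False)[2][2]; n*=np.sign(n[2])
      ~~~~~~~~~~~~~^^^^^^^^^^^^^^^^^^^^^^^^^
    u, s, vh = gufunc(a, signature=signature)
               ~~~~~~^^^^^^^^^^^^^^^^^^^^^^^^
    raise LinAlgError("SVD did not converge")
numpy.linalg.LinAlgError: SVD did not converge
```

```bash
python3 - <<'E'
from h import *
from rig import *
s=observe()
a=np.radians(13.2);y=np.array([np.cos(a),np.sin(a),0]);z=np.array([0,0,-1.]);x=np.cross(y,z)
rows(s["position"],s["tool_rot"],[.5465,.18,.27],np.c_[x,y,z],11)
E
```

```text
[-0.81, -0.338, -0.135, -0.001, 0.0, 0.634]
[-0.837, -0.265, -0.135, -0.001, 0.0, 0.634]
[-0.857, -0.19, -0.135, -0.001, 0.0, 0.634]
[-0.87, -0.113, -0.135, -0.001, 0.0, 0.634]
[-0.877, -0.036, -0.135, -0.001, 0.0, 0.634]
[-0.877, 0.042, -0.135, -0.001, 0.0, 0.634]
[-0.87, 0.119, -0.135, -0.001, 0.0, 0.634]
[-0.856, 0.196, -0.135, -0.001, 0.0, 0.634]
[-0.835, 0.27, -0.135, -0.001, 0.0, 0.634]
[-0.808, 0.343, -0.135, -0.001, 0.0, 0.634]
[-0.774, 0.413, -0.135, -0.001, 0.0, 0.634]
```

```bash
python3 -m pendant '[85,-0.81,-0.338,-0.135,0,0,0.634,85,-0.837,-0.265,-0.135,0,0,0.634,85,-0.857,-0.19,-0.135,0,0,0.634,85,-0.87,-0.113,-0.135,0,0,0.634,85,-0.877,-0.036,-0.135,0,0,0.634,85,-0.877,0.042,-0.135,0,0,0.634,85,-0.87,0.119,-0.135,0,0,0.634,85,-0.856,0.196,-0.135,0,0,0.634,85,-0.835,0.27,-0.135,0,0,0.634,85,-0.808,0.343,-0.135,0,0,0.634,85,-0.774,0.413,-0.135,0,0,0.634,85,0,0,0,0,0,0]' 60
python3 - <<'E'
from h import *
from rig import *
d=get_image("wrist");np.savez("pics/w1.npz",**d);cv2.imwrite("pics/w1.png",d["frame"][:,:,::-1])
print(observe()["q"].round(1))
d=dict(np.load("pics/top0.npz")); W=cloud(d); f=d["frame"].astype(int); z=W[...,2]
b=(f.max(2)<75)&(abs(W[...,1]+.18)<.12)&(z>.06)&(abs(W[...,0]-.5)<.2)&np.isfinite(z)
P=W[b]
# ransac plane
rng=np.random.default_rng(0);best=None
for _ in range(2000):
    t=P[rng.choice(len(P),3,False)];n=np.cross(t[1]-t[0],t[2]-t[0]);l=np.linalg.norm(n)
    if l<1e-5: continue
    n/=l;n*=np.sign(n[2])
    if n[2]<.8: continue
    k=(abs((P-t[0])@n)<.003).sum()
    if best is None or k>best[0]: best=(k,t[0],n)
I=P[abs((P-best[1])@best[2])<.004];c=I.mean(0);n=np.linalg.svd(I-c,full_matrices=False)[2][2];n*=np.sign(n[2])
print("plane",c,n,len(I),len(P),"tilt",np.degrees(np.arccos(n[2])))
yaw=np.arctan2(-n[1],-n[0])
x=np.array([np.cos(yaw),np.sin(yaw),0]);x-=x@n*n;x/=np.linalg.norm(x);y=np.cross(n,x)
Q=np.c_[(I-c)@x,(I-c)@y]*1000
r=cv2.minAreaRect(Q.astype(np.float32));print(r,np.degrees(yaw),c+x*r[0][0]/1000+y*r[0][1]/1000)
print(np.percentile(Q,[1,3,97,99],axis=0).round(1))
E
```

```text
time_s: 1.35
position: [0.5496, 0.1765, 0.2699]
tool_rot: [[-0.221, 0.975, 0.0], [0.975, 0.221, -0.001], [-0.001, -0.0, -1.0]]
ft_force: [0.4, 0.4, 0.1]
grip_width: 0.0849
[ 6.3 22.4 61.4 -0.  96.3 -6.7]
plane [ 0.4842391  -0.19051837  0.13055147] [-0.37216034  0.05457715  0.92656247] 751 1816 tilt 22.094845425214015
((9.461532592773438, -3.3660888671875), (115.82522583007812, 186.34181213378906), 89.33997344970703) -8.3429318495448 [ 0.49242462 -0.19512086  0.13411034]
[[-81.6 -61. ]
 [-78.5 -59.6]
 [ 94.8  53.3]
 [ 96.8  54.3]]
```

View pics/w1.png

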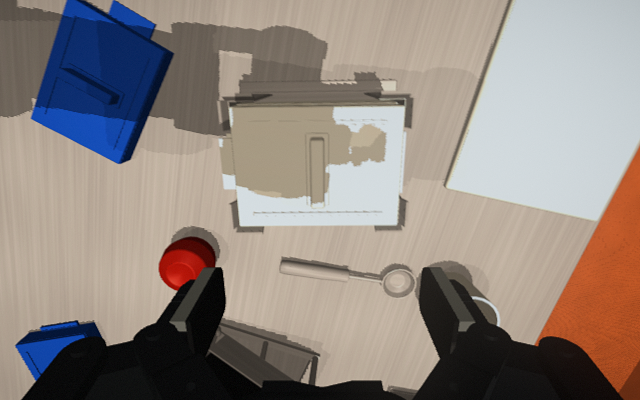

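```bash
python3 - <<'E'
from h import *
from rig import *
s=observe();print(s["position"],s["time_s"])
d=dict(np.load("pics/w1.npz"));W=cloud(d);z=W[...,2]
u=np.zeros(z.shape,bool);u[95:235,225:415]=1
L=u&(z>.14)&(z<.153);print("lid z",np.median(z[L]),L.sum())
r=cv2.minAreaRect((W[L][:,:2]*1000).astype(np.float32));print(r)
M=u&(z>.16)&(z<.175);print("rib",M.sum(),W[M].mean(0),cv2.minAreaRect((W[M][:,:2]*1000).astype(np.float32)))
E
```

```text
[0.54786484 0.17836236 0.26973   ] 1.4
lid z 0.14592418565009538 18890
((544.7001953125, 182.38494873046875), (150.01788330078125, 110.35066223144531), 13.145029067993164)
rib 974 [0.54449731 0.18386213 0.16561473] ((544.655029296875, 182.7911376953125), (11.980053901672363, 59.527069091796875), 12.909875869750977)
```

```bash
python3 -m pendant '[85,0,0,0,0,0,0,85,0,0,0,0,0,0]'; python3 - <<'E'
from h import *
from rig import *
d=get_image("wrist");W=cloud(d);z=W[...,2]
u=np.zeros(z.shape,bool);u[85:245,215:425]=1
L=u&(z>.14)&(z<.153);print("lid z",np.median(z[L]),L.sum())
r=cv2.minAreaRect((W[L][:,:2]*1000).astype(np.float32));print(r)
M=u&(z>.16)&(z<.175);print("rib",M.sum(),cv2.minAreaRect((W[M][:,:2]*1000).astype(np.float32)))
s=observe();print(s["position"],s["time_s"])
a=np.radians(13.1);y=np.array([np.cos(a),np.sin(a),0]);zz=np.array([0,0,-1.]);x=np.cross(y,zz)
rows(s["position"],s["tool_rot"],[r[0][0]/1e3,r[0][1]/1e3,.149],np.c_[x,y,zz],5)
E
```

```text
time_s: 1.6
position: [0.5457, 0.181, 0.2704]
tool_rot: [[-0.23, 0.973, -0.0], [0.973, 0.23, 0.0], [0.0, -0.0, -1.0]]
ft_force: [-0.2, 0.3, 0.5]
grip_width: 0.0847
lid z 0.1459196980143443 18509
((544.681396484375, 182.2375030517578), (150.6513214111328, 110.57205963134766), 13.224913597106934)
rib 954 ((544.7084350585938, 182.6931610107422), (11.452996253967285, 59.653133392333984), 13.42692756652832)
[0.5457484  0.18109048 0.27055917] 1.65
[0.005, -0.003, 0.486, -0.0, -0.0, 0.005]
[0.005, -0.003, 0.486, -0.0, -0.0, 0.005]
[0.005, -0.003, 0.486, -0.0, -0.0, 0.005]
[0.005, -0.003, 0.486, -0.0, -0.0, 0.005]
[0.005, -0.003, 0.486, -0.0, -0.0, 0.005]
```

```bash
python3 -m pendant '[85,0.02,-0.02,0.4,0,0,0,85,0.01,0,0.6,0,0,0,85,0,0,0.6,0,0,0,85,0,0,0.5,0,0,0,85,0,0,0.33,0,0,0,85,0,0,0,0,0,0,0,0,0,0,0,0,0,0,0,0,0,0,0,0,0,0,0,0,0,0,0,0,0,0,0,0,0,0,0,0,0,0,0,0,0,0]' 80
python3 - <<'E'
from h import *
from rig import *
d=get_image("scene");cv2.imwrite("pics/s1.png",cv2.resize(d["frame"][150:300,300:500,::-1],None,fx=4,fy=4))
s=observe();print(s["position"],s["grip_width"],s["ft_force"])
E
```

```text
[0.54580169 0.18105494 0.27060658] 0.08520556539423217 [-0.68636272  0.39970549 -0.08472013]schema error: expected a multiple of 7 numbers
```

View pics/s1.png

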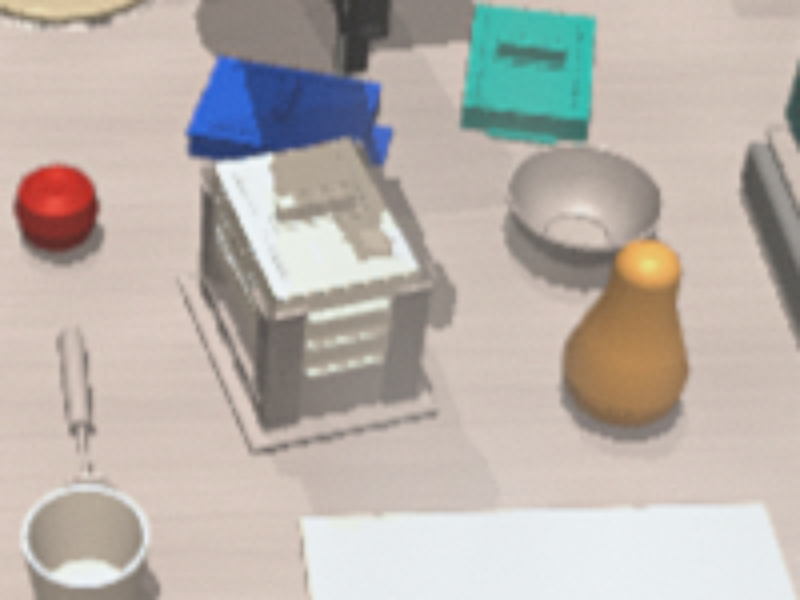

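The call was refused because I typed too many numbers, so the arm has not moved. The picture shows the stack untouched. I'll retype the rows.

```bash
python3 -m pendant '[85,0.02,-0.02,0.4,0,0,0, 85,0.01,0,0.6,0,0,0, 85,0,0,0.6,0,0,0, 85,0,0,0.5,0,0,0, 85,0,0,0.33,0,0,0, 85,0,0,0,0,0,0, 85,0,0,0,0,0,0]' 80
python3 -m pendant '[0,0,0,0,0,0,0, 0,0,0,0,0,0,0, 0,0,0,0,0,0,0, 0,0,0,0,0,0,0, 0,0,0,0,0,0,0, 0,0,0,0,0,0,0, 0,0,0,0,0,0,0, 0,0,0,0,0,0,0]' 80
python3 - <<'E'
from h import *
from rig import *
d=get_image("scene");cv2.imwrite("pics/s2.png",cv2.resize(d["frame"][150:300,300:500,::-1],None,fx=4,fy=4))
s=observe();print(s["position"],s["grip_width"],s["ft_force"])
E
```

```text
time_s: 2.4
position: [0.5453, 0.1819, 0.1497]
tool_rot: [[-0.229, 0.973, 0.001], [0.973, 0.229, 0.0], [-0.0, 0.001, -1.0]]
ft_force: [0.4, -0.6, 0.7]
grip_width: 0.0851
time_s: 3.2
position: [0.5452, 0.1814, 0.149]
tool_rot: [[-0.228, 0.974, -0.0], [0.974, 0.228, 0.0], [0.0, -0.0, -1.0]]
ft_force: [0.7, -0.8, 0.0]
grip_width: 0.0001
[0.5452374  0.18137182 0.14895781] 0.0002804878044315797 [0.4944076  0.08168369 0.45767564]
```

View pics/s2.png

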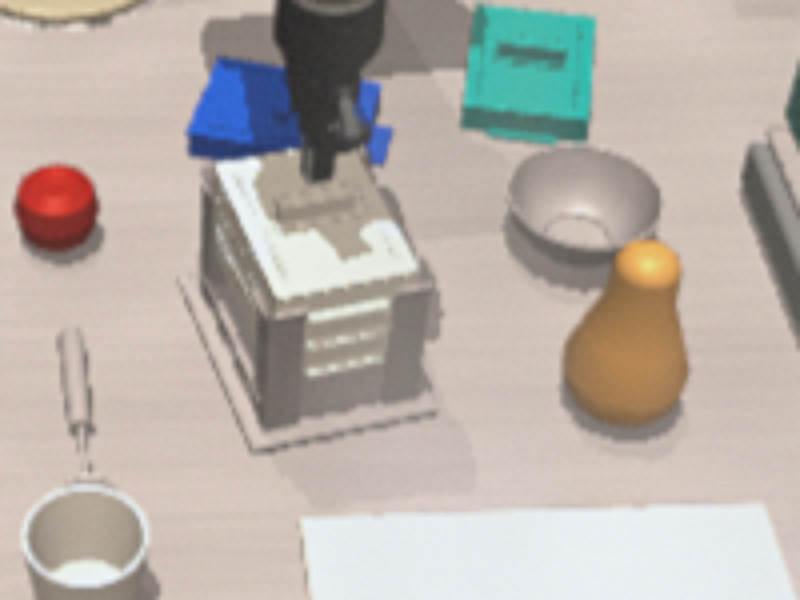

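The fingers shut on nothing: tips at about (318,178) in the crop, behind or above the rib at (325,205). I'll locate the tips in the cameras before doing anything else.

```bash
python3 - <<'E'
from h import *
from rig import *
s=observe();p=s["position"]
for n in ["scene","top","wrist"]:
    d=get_image(n);Rm=R.from_rotvec(np.ravel(d["rvec"])).as_matrix();t=np.ravel(d["tvec"])
    im=d["frame"][:,:,::-1].copy()
    for q,c in ((p,(0,0,255)),(np.array([.5447,.1823,.17]),(0,255,0)),(np.array([.5447,.1823,.146]),(255,0,0))):
        k=d["K"]@(Rm@q+t);k=k[:2]/k[2];print(n,k.round(1))
        cv2.circle(im,tuple(int(v) for v in k.round()),2,c,-1)
    W=cloud(d)
    k=d["K"]@(Rm@p+t);k=(k[:2]/k[2]).astype(int)
    if n=="wrist": cv2.imwrite("pics/w3.png",im)
    else:
        x0,y0=k-50; cv2.imwrite(f"pics/{n}3.png",cv2.resize(im[max(0,y0):y0+100,x0:x0+120],None,fx=5,fy=5,interpolation=cv2.INTER_NEAREST))
    f=d["frame"].astype(int)
    dk=(f.max(2)<60)&(np.linalg.norm(W[...,:2]-p[:2],axis=-1)<.09)&(W[...,2]>.1)&(W[...,2]<.3)
    P=W[dk];P=P[np.argsort(P[:,2])];print(n,len(P),P[:5].round(3).tolist(), P[:20].mean(0))
E
```

```text
scene [378.2 203.6]
scene [378.9 198.3]
scene [378.5 204.2]
scene 176 [[0.56, 0.179, 0.2], [0.557, 0.179, 0.202], [0.557, 0.182, 0.202], [0.558, 0.185, 0.202], [0.555, 0.179, 0.204]] [0.55584593 0.17929067 0.21786685]
top [255.  187.9]
top [253.6 187. ]
top [254.8 188.3]
top 45 [[0.614, 0.133, 0.122], [0.514, 0.166, 0.256], [0.509, 0.18, 0.259], [0.511, 0.165, 0.262], [0.505, 0.164, 0.267]] [0.51015382 0.16890021 0.26572067]
wrist [320.7 236.9]
wrist [319.9 252.9]
wrist [320.2 233. ]
wrist 30737 [[0.477, 0.227, 0.101], [0.477, 0.227, 0.102], [0.477, 0.228, 0.102], [0.477, 0.228, 0.102], [0.477, 0.229, 0.102]] [0.47691702 0.22806694 0.10587615]
```

View pics/scene3.png

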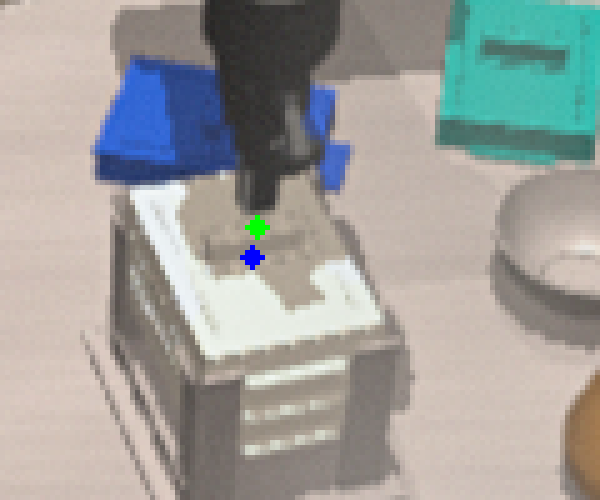

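View pics/w3.png

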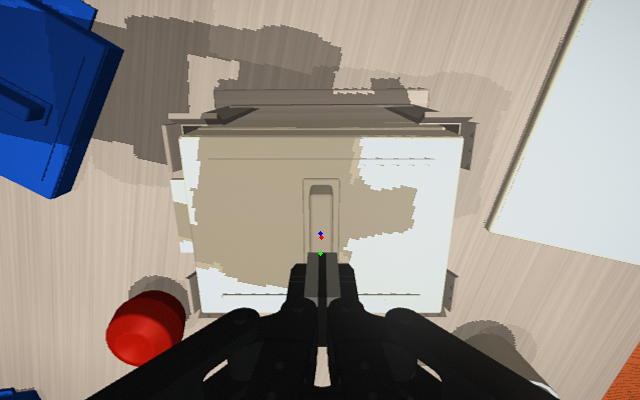

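```bash
python3 - <<'E'
from h import *
from rig import *
d=get_image("wrist");W=cloud(d);z=W[...,2]
u=np.zeros(z.shape,bool);u[140:250,200:455]=1
print("lid z",np.median(z[u]),W[225,220],W[225,440], "rib top",W[215,320],W[190,320],W[240,315])
for v in range(150,300,10): print(v,W[v,318].round(4),W[v,330].round(4))
E
```

```text
lid z nan [0.48824095 0.17414237 0.1459853 ] [0.6098252  0.20267407 0.14590479] rib top [0.54031251 0.2011586  0.16670575] [0.53790353 0.21131235 0.15851258] [nan nan nan]
150 [0.5327 0.2287 0.1459] [0.5388 0.2302 0.1462]
160 [0.5339 0.2237 0.147 ] [0.5401 0.2251 0.1468]
170 [0.5351 0.2183 0.1465] [0.5413 0.2198 0.1468]
180 [0.5363 0.2134 0.1483] [0.5424 0.2151 0.1492]
190 [0.5369 0.2112 0.159 ] [0.5429 0.2123 0.158 ]
200 [0.5377 0.2082 0.1654] [0.5434 0.2096 0.1656]
210 [0.5388 0.2035 0.1665] [0.5447 0.2043 0.1651]
220 [0.5401 0.1974 0.1645] [0.546  0.1991 0.1653]
230 [0.5412 0.1928 0.1663] [0.5472 0.1938 0.1654]
240 [0.5424 0.1876 0.1667] [0.5485 0.1885 0.1657]
250 [0.5437 0.1822 0.167 ] [0.5497 0.1835 0.1669]
260 [0.5419 0.1913 0.1941] [0.5467 0.193  0.1951]
270 [0.5419 0.1915 0.2027] [0.5465 0.1934 0.204 ]
280 [0.542  0.1915 0.2101] [0.5464 0.193  0.2109]
290 [0.5421 0.1912 0.2163] [0.5463 0.1929 0.2174]
```

```bash
python3 - <<'E'
from h import *
from rig import *
s=observe();p=s["position"];Rt=s["tool_rot"];print(p,s["q"])
d=get_image("wrist");W=cloud(d)
for v in range(248,300,3): print(v,[((W[v,c]-p)@Rt).round(4).tolist() for c in (300,314,328,345)])
d=dict(np.load("pics/wrist0.npz"));W0=cloud(d);d1=dict(np.load("pics/w1.npz"))
# open fingers in tool frame at start
s0p=np.array([.19704,.5131,.19559]);R0=np.array([[-9.33484568e-01,3.58616515e-01,-8.69e-4],[3.58617e-01,.933484,-1.26e-3],[3.6e-4,-1.489e-3,-1]])
for v in range(262,350,8): print(v,[((W0[v,c]-s0p)@R0).round(4).tolist() for c in (190,205,215,430,440,455)])
E
```

```text
[0.54521961 0.18140048 0.14896926] [ 6.60349008e+00  2.63786576e+01  7.49151907e+01 -3.89989008e-04
  7.87074443e+01 -6.58974016e+00]
248 [[-0.0092, -0.0121, 0.0043], [0.0016, -0.0034, -0.0168], [0.0014, 0.0039, -0.0164], [-0.0081, 0.0141, 0.002]]
251 [[-0.0106, -0.0121, 0.0032], [0.0001, -0.0034, -0.0172], [0.0002, 0.0038, -0.0174], [-0.0114, 0.0143, 0.0047]]
254 [[-0.0122, -0.0121, 0.0025], [0.0107, -0.0028, -0.0402], [0.0107, 0.0034, -0.0403], [-0.0126, 0.0142, 0.0032]]
257 [[-0.0147, -0.0122, 0.0034], [0.0111, -0.0028, -0.0437], [0.0111, 0.0033, -0.0437], [-0.0143, 0.0142, 0.0028]]
260 [[-0.0168, -0.0122, 0.0037], [0.0111, -0.0027, -0.0463], [0.011, 0.0033, -0.0463], [-0.0163, 0.0143, 0.0028]]
263 [[0.0069, -0.0091, -0.0416], [0.0105, -0.0027, -0.0478], [0.0112, 0.0032, -0.0492], [0.0068, 0.011, -0.0414]]
266 [[0.0073, -0.0089, -0.0449], [0.0107, -0.0026, -0.0508], [0.0106, 0.0032, -0.0505], [0.0068, 0.0108, -0.044]]
269 [[0.0069, -0.0088, -0.0466], [0.0107, -0.0026, -0.0531], [0.0108, 0.0032, -0.0533], [0.0072, 0.0106, -0.0472]]
272 [[0.0067, -0.0086, -0.0488], [0.0105, -0.0025,
[... 2238 characters left out ...]
045, -0.0804]]
318 [[0.0104, -0.0426, -0.0842], [0.0002, -0.0429, -0.0712], [-0.0065, -0.0424, -0.0626], [-0.005, 0.0429, -0.0645], [0.0024, 0.0429, -0.074], [0.0107, 0.0434, -0.0845]]
326 [[0.0079, -0.0426, -0.085], [-0.0016, -0.0424, -0.0734], [-0.0095, -0.0424, -0.0637], [-0.0083, 0.043, -0.0652], [-0.0007, 0.0431, -0.0745], [0.0081, 0.0435, -0.0851]]
334 [[0.0052, -0.0427, -0.0855], [-0.0045, -0.0425, -0.0742], [-0.2359, -0.141, 0.1968], [-0.0108, 0.0428, -0.0668], [-0.0022, 0.0425, -0.0769], [0.0058, 0.0434, -0.0863]]
342 [[0.0032, -0.0425, -0.0869], [-0.0075, -0.0426, -0.0749], [-0.2478, -0.1418, 0.1955], [-0.2477, 0.1449, 0.1953], [-0.0049, 0.0425, -0.0778], [0.0019, 0.0442, -0.0854]]
```

The depth data settle it: in the tool frame, the shut tips sit at z ≈ -0.039 and the open tips at ≈ -0.054. So the real fingertips are about 38 mm behind the reported TCP. The lid is untouched (top at 0.146). I'll use the measured tip position, then open, go 42 mm lower and grip.

```bash
python3 -m pendant '[85,0,0,0,0,0,0, 85,0,0,0,0,0,0, 85,0,0,0,0,0,0, 85,0,0,0,0,0,0, 85,0,0,0,0,0,0, 85,0.01,-0.01,0.24,0,0,0, 85,0,0,0.3,0,0,0, 85,0,0,0.3,0,0,0, 85,0,0,0,0,0,0, 85,0,0,0,0,0,0]' 80
python3 -m pendant '[0,0,0,0,0,0,0, 0,0,0,0,0,0,0, 0,0,0,0,0,0,0, 0,0,0,0,0,0,0, 0,0,0,0,0,0,0, 0,0,0,0,0,0,0, 0,0,0,0,0,0,0, 0,0,0,0,0,0,0]' 80
python3 - <<'E'
from h import *
from rig import *
d=get_image("wrist");cv2.imwrite("pics/w4.png",d["frame"][:,:,::-1]);W=cloud(d)
s=observe();print(s["position"],s["grip_width"],s["ft_force"],"lid z",W[225,220],W[225,440])
E
```

```text
time_s: 4.5
position: [0.5445, 0.1818, 0.1067]
tool_rot: [[-0.228, 0.974, -0.001], [0.974, 0.228, -0.0], [0.0, -0.001, -1.0]]
ft_force: [0.3, 0.2, -0.3]
grip_width: 0.0846
time_s: 5.3
position: [0.5447, 0.1817, 0.107]
tool_rot: [[-0.228, 0.974, 0.0], [0.974, 0.228, -0.0], [-0.0, 0.0, -1.0]]
ft_force: [0.6, 1.2, 0.1]
grip_width: 0.0101
[0.5446786  0.18175853 0.10698563] 0.009974408328534993 [-0.06510255  0.56376153  0.35379186] lid z [0.49562836 0.1930674  0.14145147] [0.59203366 0.21566485 0.1413455 ]
```

View pics/w4.png

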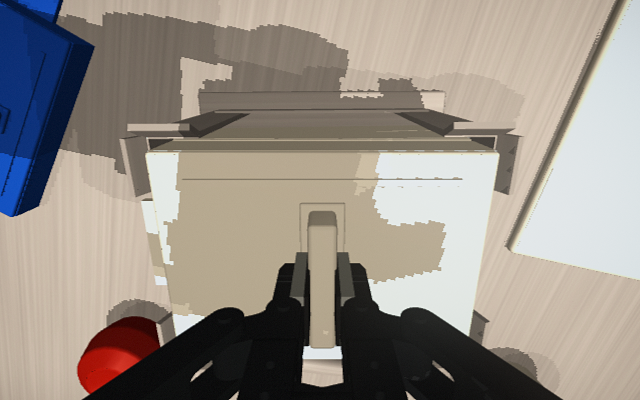

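The lid is gripped (opening 10 mm, tips resting on its top, stack pressed down about 4 mm). Now a straight lift.

```bash
python3 -m pendant '[0,0,0,-0.1,0,0,0, 0,0,0,-0.2,0,0,0, 0,0,0,-0.2,0,0,0, 0,0,0,-0.2,0,0,0, 0,0,0,-0.3,0,0,0, 0,0,0,-0.3,0,0,0, 0,0,0,-0.4,0,0,0, 0,0,0,-0.5,0,0,0, 0,0,0,-0.5,0,0,0, 0,0,0,-0.3,0,0,0, 0,0,0,0,0,0,0, 0,0,0,0,0,0,0]' 100
python3 - <<'E'
from h import *
from rig import *
d=get_image("scene");np.savez("pics/s5.npz",**d);cv2.imwrite("pics/s5.png",cv2.resize(d["frame"][130:280,300:500,::-1],None,fx=4,fy=4))
d=get_image("wrist");np.savez("pics/w5.npz",**d);cv2.imwrite("pics/w5.png",d["frame"][:,:,::-1]);W=cloud(d)
s=observe();p=s["position"];T=s["tool_rot"];print(p,s["grip_width"],s["ft_force"])
Q=(W-p)@T;f=d["frame"]
L=(abs(Q[...,2]+.0344)<.006)&(abs(Q[...,0])<.075)&(abs(Q[...,1])<.1)&(f.min(2)>90)
c,n,k=plane(W[L],4,.002);print("lid plane in tool: n",(n@T).round(4),"z",((c-p)@T).round(4),k)
r=cv2.minAreaRect((Q[L][:,:2]*1000).astype(np.float32));print(r)
E
```

```text
time_s: 6.55
position: [0.5444, 0.1817, 0.2567]
tool_rot: [[-0.228, 0.974, -0.0], [0.974, 0.228, -0.0], [0.0, -0.0, -1.0]]
ft_force: [0.2, -1.0, -0.7]
grip_width: 0.0093
[0.54419628 0.18169466 0.25595736] 0.009876136518660034 [-1.16306189  0.98803425 -1.09363203]
lid plane in tool: n [-0.0016 -0.0017 -1.    ] z [ 0.0205  0.0006 -0.0345] 46316
((0.753173828125, 0.41750335693359375), (110.08184814453125, 150.4678955078125), 0.00042359341750852764)
```

View pics/s5.png

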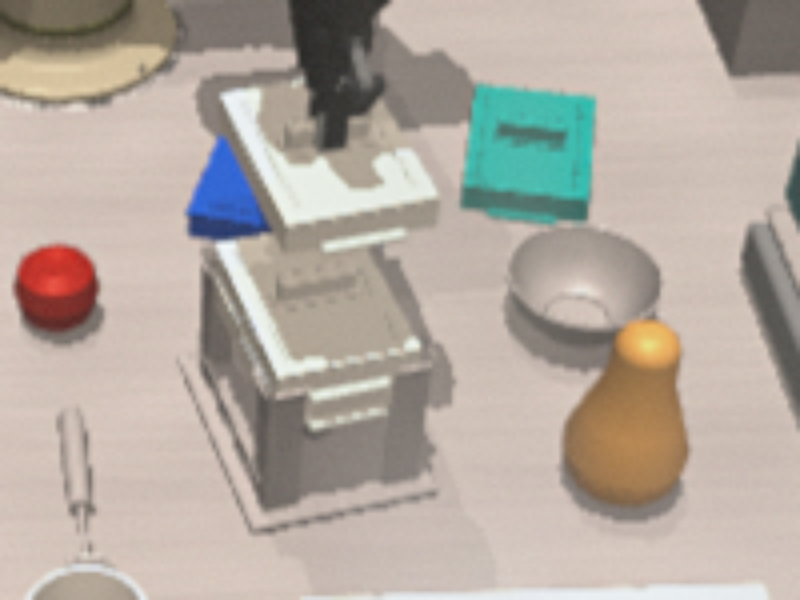

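View pics/w5.png

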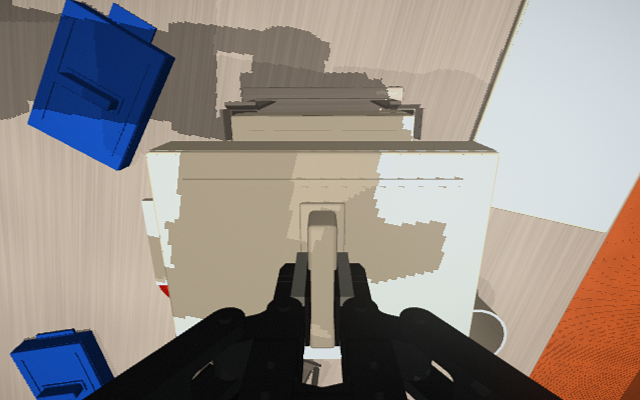

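The lid came up cleanly: 150x110 and centred in the tool frame to within 1 mm, top at tool z = -0.0345. The next lid has risen in the dispenser (crop (330,290)). I'll go to the right of the box so the wrist camera, on the tool's +x side, can see past the held lid.

```bash
python3 - <<'E'
from h import *
from rig import *
s=observe()
a=np.radians(-8.3);y=np.array([np.cos(a),np.sin(a),0]);z=np.array([0,0,-1.]);x=np.cross(y,z)
rows(s["position"],s["tool_rot"],[.467,-.35,.34],np.c_[x,y,z],16)
E
```

```text
[-0.625, -0.246, -0.105, -0.001, 0.0, 0.168]
[-0.631, -0.231, -0.105, -0.001, 0.0, 0.168]
[-0.636, -0.216, -0.105, -0.001, 0.0, 0.168]
[-0.641, -0.201, -0.105, -0.001, 0.0, 0.168]
[-0.645, -0.186, -0.105, -0.001, 0.0, 0.168]
[-0.649, -0.171, -0.105, -0.001, 0.0, 0.168]
[-0.653, -0.156, -0.105, -0.001, 0.0, 0.168]
[-0.657, -0.14, -0.105, -0.001, 0.0, 0.168]
[-0.66, -0.125, -0.105, -0.001, 0.0, 0.168]
[-0.663, -0.109, -0.105, -0.001, 0.0, 0.168]
[-0.665, -0.094, -0.105, -0.001, 0.0, 0.168]
[-0.667, -0.078, -0.105, -0.001, 0.0, 0.168]
[-0.669, -0.062, -0.105, -0.001, 0.0, 0.168]
[-0.67, -0.047, -0.105, -0.001, 0.0, 0.168]
[-0.671, -0.031, -0.105, -0.001, 0.0, 0.168]
[-0.671, -0.015, -0.105, -0.001, 0.0, 0.168]
```

```bash
python3 -m pendant '[0,-0.3,-0.12,-0.3,0,0,0.08, 0,-0.63,-0.23,-0.2,0,0,0.17, 0,-0.64,-0.22,-0.1,0,0,0.17, 0,-0.64,-0.2,-0.1,0,0,0.17, 0,-0.65,-0.19,-0.1,0,0,0.17, 0,-0.65,-0.17,-0.1,0,0,0.17, 0,-0.65,-0.16,-0.1,0,0,0.17, 0,-0.66,-0.14,-0.1,0,0,0.17]'
python3 -m pendant '[0,-0.66,-0.13,-0.1,0,0,0.17, 0,-0.66,-0.11,-0.1,0,0,0.17, 0,-0.67,-0.1,-0.1,0,0,0.17, 0,-0.67,-0.08,-0.1,0,0,0.17, 0,-0.67,-0.07,-0.1,0,0,0.17, 0,-0.67,-0.05,-0.1,0,0,0.17, 0,-0.67,-0.05,0,0,0,0.17, 0,-0.67,-0.03,0,0,0,0.17, 0,-0.3,0,0,0,0,0.08, 0,0,0,0,0,0,0, 0,0,0,0,0,0,0, 0,0,0,0,0,0,0]'
python3 - <<'E'
from h import *
from rig import *
d=get_image("wrist");np.savez("pics/w6.npz",**d);cv2.imwrite("pics/w6.png",d["frame"][:,:,::-1])
print(observe()["grip_width"],observe()["q"].round(1))
E
```

```text
time_s: 7.45
position: [0.5101, -0.0689, 0.3113]
tool_rot: [[-0.052, 0.999, -0.002], [0.999, 0.052, 0.001], [0.001, -0.002, -1.0]]
ft_force: [-0.0, -0.0, -0.6]
grip_width: 0.0097
time_s: 8.65
position: [0.47, -0.3474, 0.3423]
tool_rot: [[0.146, 0.989, 0.0], [0.989, -0.146, 0.0], [0.0, 0.0, -1.0]]
ft_force: [0.5, -0.5, -0.4]
grip_width: 0.0095
0.009656480287676834 [-48.1  22.7  49.5   0.  107.8 -39.7]
```

View pics/w6.png

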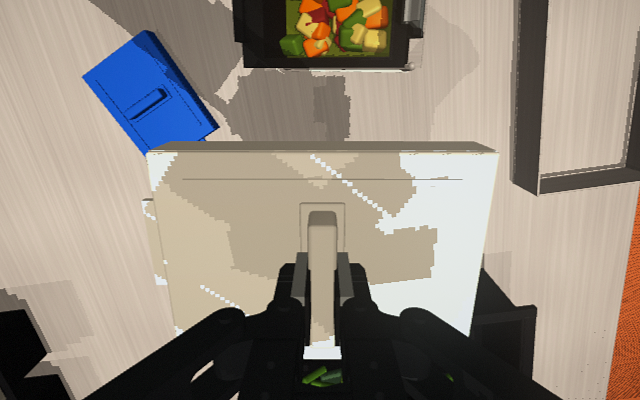

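Only the near half of the box shows, at rows 0–70. I'll move 60 mm left and look again.

```bash
python3 -m pendant '[0,0.4,0,-0.2,0,0,0, 0,0.5,0,-0.2,0,0,0, 0,0.35,0,-0.1,0,0,0, 0,0,0,0,0,0,0, 0,0,0,0,0,0,0, 0,0,0,0,0,0,0]'
python3 - <<'E'
from h import *
from rig import *
d=get_image("wrist");np.savez("pics/w7.npz",**d);cv2.imwrite("pics/w7.png",cv2.resize(d["frame"][0:150,190:460,::-1],None,fx=2.9,fy=2.9,interpolation=cv2.INTER_CUBIC))
E
```

```text
time_s: 9.3
position: [0.4787, -0.2872, 0.3665]
tool_rot: [[0.148, 0.989, -0.001], [0.989, -0.148, 0.0], [0.0, -0.001, -1.0]]
ft_force: [-0.4, 0.1, -1.4]
grip_width: 0.0099
```

View pics/w7.png

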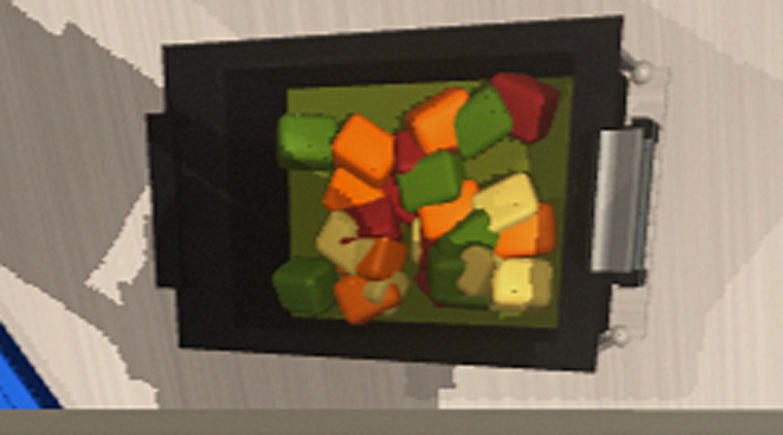

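```bash
cat >> h.py <<'E'
def boxfit(d,mask):
    W=cloud(d);P=W[mask&np.isfinite(W[...,2])];rng=np.random.default_rng(0);best=(0,)
    for _ in range(3000):
        t=P[rng.choice(len(P),3,False)];n=np.cross(t[1]-t[0],t[2]-t[0]);l=np.linalg.norm(n)
        if l<1e-4: continue
        n/=l;n*=np.sign(n[2])
        if n[2]<.85: continue
        k=(abs((P-t[0])@n)<.0015).sum()
        if k>best[0]: best=(k,t[0],n)
    I=P[abs((P-best[1])@best[2])<.002];c=I.mean(0);n=np.linalg.svd(I-c,full_matrices=False)[2][2];n*=np.sign(n[2])
    return W,c,n,len(I)
def cast(d,uv,c,n):
    Rm=R.from_rotvec(np.ravel(d["rvec"])).as_matrix();o=-Rm.T@np.ravel(d["tvec"])
    r=(np.linalg.inv(d["K"])@np.r_[uv,1])@Rm
    return o+r*((c-o)@n)/(r@n)
E
python3 - <<'E'
from h import *
d=dict(np.load("pics/w7.npz"));f=d["frame"].astype(int);W=cloud(d)
u=np.zeros(f.shape[:2],bool);u[0:132,235:420]=1
m=u&(f.max(2)<70)&(W[...,2]>.08)
W,c,n,k=boxfit(d,m);print(c,n,k,m.sum(),"tilt",np.degrees(np.arccos(n[2])),"yaw",np.degrees(np.arctan2(-n[1],-n[0])))
C=[cast(d,(190+a/2.9,b/2.9),c,n) for a,b in [(163,45),(623,15),(597,370),(180,348)]]
for q in C: print(q.round(4))
e=[np.linalg.norm(C[i]-C[(i+1)%4]) for i in range(4)];print("edges",np.round(e,4))
for i,j in((0,1),(3,2)):
    v=C[j]-C[i];print("yaw edge",np.degrees(np.arctan2(v[1],v[0])))
yaw=np.radians(-8.5)
# plane contour via inliers
I=m&(abs((W-c)@n)<.003)
def fr(yaw):
    x=np.array([np.cos(yaw),np.sin(yaw),0]);x-=x@n*n;x/=np.linalg.norm(x);return x,np.cross(n,x)
x,y=fr(yaw)
Q=np.c_[(W[I]-c)@x,(W[I]-c)@y]*1000
print(cv2.minAreaRect(Q.astype(np.float32)))
r0=np.mean(C,0);print("corner mean",r0)
# feature heights relative to plane: catch and slot bar
H=(W-c)@n;X=(W-r0)@x;Y=(W-r0)@y
b=u&(X<-.06)&(X>-.12)&(abs(Y)<.05)&(H>.008)&(H<.03);print("bar",b.sum(),np.percentile(X[b],[1,50,99]).round(4),np.percentile(Y[b],[1,50,99]).round(4),np.median(H[b]))
b=u&(X>.06)&(X<.13)&(abs(Y)<.05)&(H>.012)&(H<.03);print("catch",b.sum(),np.percentile(X[b],[1,50,99]).round(4),np.percentile(Y[b],[1,50,99]).round(4),np.percentile(H[b],[5,50,95]))
E
```

```text
[ 0.48935828 -0.18920013  0.13294101] [-0.37020856  0.05806809  0.92713199] 5592 9939 tilt 22.007931759815186 yaw -8.914347188959594
[ 0.4157 -0.1225  0.0993]
[ 0.5809 -0.1487  0.167 ]
[ 0.5632 -0.2642  0.1671]
[ 0.3973 -0.2389  0.0993]
edges [0.1804 0.1169 0.181  0.1179]
yaw edge -9.009639529323623
yaw edge -8.660658326051761
((-0.5888824462890625, -4.315578460693359), (117.68998718261719, 180.70718383789062), 89.47813415527344)
corner mean [ 0.48926523 -0.19356455  0.13317721]
bar 645 [-0.0924 -0.0848 -0.0795] [-0.0309  0.0026  0.0333] 0.013964857571395166
catch 752 [0.0861 0.0951 0.1024] [-0.0223 -0.0001  0.0209] [0.01726215 0.02174485 0.0246002 ]
```

The rim fit is good: tilt 22.0°, yaw about -8.85°, flange 118x181 mm. Bar and catch positions both put the seat at +5.3 mm from the flange centre. Now the hook poses, using a 12° lid angle.

```bash
cat >> h.py <<'E'
_y=np.radians(-8.85);_t=np.radians(22)
SX=np.array([np.cos(_t)*np.cos(_y),np.cos(_t)*np.sin(_y),np.sin(_t)]);SY=np.array([-np.sin(_y),np.cos(_y),0]);SZ=np.cross(SX,SY)
SR=np.c_[SX,SY,SZ];S=np.array([.48927,-.19356,.13318])+.0053*SX
LIP=np.array([.0008,-.0926,-.0085]);LEDGE=np.array([.0008,.0834,-.0085])
def hook(x,z,th,y=0.,lip=None):
    lip=LIP if lip is None else lip
    L=SR@R.from_euler('y',-th,degrees=True).as_matrix()   # rear up
    T=np.c_[L[:,1],L[:,0],-L[:,2]]
    return S+SR@np.array([x,y,z])-T@lip,T
def inseat(p,T,q): return (SR.T@(p+T@q-S))
E
python3 - <<'E'
from h import *
from rig import *
s=observe();p=s["position"];T=s["tool_rot"];print(S,SZ,p)
A=hook(-.070,.050,12);B=hook(-.070,.006,12);C=hook(-.092,.0045,12)
print(A[0],A[1].round(3).tolist());rows(p,T,*A,8);print();rows(*A,*B,4);print();rows(*B,*C,4)
E
```

```text
[ 0.49412557 -0.19431602  0.13516541] [-0.37014671  0.05763254  0.92718385] [ 0.47866063 -0.28740033  0.36637338]
[ 0.49191645 -0.1947817   0.20003659] [[0.154, 0.819, 0.553], [0.988, -0.128, -0.086], [0.0, 0.559, -0.829]]
[0.234, -0.001, 0.416, -0.532, -0.002, 0.005]
[0.234, -0.032, 0.415, -0.532, -0.002, 0.005]
[0.234, -0.063, 0.411, -0.532, -0.002, 0.005]
[0.234, -0.094, 0.405, -0.532, -0.002, 0.005]
[0.234, -0.123, 0.397, -0.532, -0.002, 0.005]
[0.234, -0.153, 0.387, -0.532, -0.002, 0.005]
[0.234, -0.181, 0.374, -0.532, -0.002, 0.005]
[0.234, -0.209, 0.36, -0.532, -0.002, 0.005]

[0.0, -0.046, 0.215, 0.0, 0.0, 0.0]
[0.0, -0.046, 0.215, 0.0, 0.0, 0.0]
[0.0, -0.046, 0.215, 0.0, 0.0, 0.0]
[0.0, -0.046, 0.215, 0.0, 0.0, 0.0]

[0.0, -0.109, -0.016, 0.0, 0.0, 0.0]
[0.0, -0.109, -0.016, 0.0, 0.0, 0.0]
[0.0, -0.109, -0.016, 0.0, 0.0, 0.0]
[0.0, -0.109, -0.016, 0.0, 0.0, 0.0]
```

```bash
python3 -m pendant '[0,0.23,0,0.42,-0.53,0,0.005, 0,0.23,-0.03,0.42,-0.53,0,0.005, 0,0.24,-0.06,0.41,-0.53,0,0.005, 0,0.24,-0.09,0.4,-0.53,0,0.005, 0,0.23,-0.12,0.4,-0.53,0,0.005, 0,0.23,-0.15,0.39,-0.53,0,0.005, 0,0.23,-0.18,0.37,-0.53,0,0.005, 0,0.23,-0.21,0.36,-0.53,0,0.005, 0,0,0,0,0,0,0, 0,0,0,0,0,0,0, 0,0,0,0,0,0,0]'
python3 - <<'E'
from h import *
from rig import *
d=get_image("wrist");np.savez("pics/w8.npz",**d);cv2.imwrite("pics/w8.png",d["frame"][:,:,::-1])
e=get_image("scene");cv2.imwrite("pics/s8.png",cv2.resize(e["frame"][150:280,180:350,::-1],None,fx=4,fy=4))
s=observe();p=s["position"];T=s["tool_rot"];print(p,s["grip_width"],s["ft_force"],s["q"].round(1))
W=cloud(d);Q=(W-p)@T;f=d["frame"]
L=(abs(Q[...,2]+.0344)<.006)&(abs(Q[...,0])<.075)&(abs(Q[...,1])<.1)&(f.min(2)>70)
c,n,k=plane(W[L],4,.002);print("lid n",(n@T).round(4),"z",((c-p)@T).round(4),k,cv2.minAreaRect((Q[L][:,:2]*1000).astype(np.float32)))
print("lip",inseat(p,T,LIP),"ledge",inseat(p,T,LEDGE))
B=hook(-.070,.006,12);rows(p,T,*B,4)
E
```

```text
time_s: 10.45
position: [0.4939, -0.1966, 0.2025]
tool_rot: [[0.153, 0.819, 0.553], [0.988, -0.127, -0.086], [-0.001, 0.56, -0.829]]
ft_force: [0.9, -0.2, 0.1]
grip_width: 0.0098
[ 0.4936478  -0.1961664   0.20210047] 0.009727825350271727 [ 0.57514313  0.12267143 -0.93427244] [-45.6   6.6 103.8  28.4  44.8 -52.8]
lid n [-0.0016 -0.0011 -1.    ] z [ 0.0203  0.0009 -0.0341] 46349 ((0.3081207275390625, 0.697479248046875), (110.65988159179688, 150.35023498535156), 0.026197055354714394)
lip [-0.06744028 -0.00119584  0.05116218] ledge [ 0.10470137 -0.00102292  0.08781219]
[0.005, -0.06, 0.218, 0.001, -0.001, 0.002]
[0.005, -0.06, 0.218, 0.001, -0.001, 0.002]
[0.005, -0.06, 0.218, 0.001, -0.001, 0.002]
[0.006, -0.06, 0.218, 0.001, -0.001, 0.002]
```

View pics/s8.png

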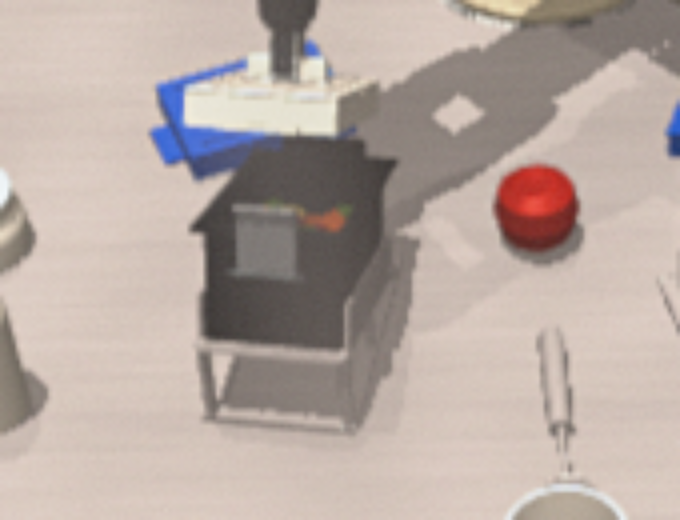

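View pics/w8.png

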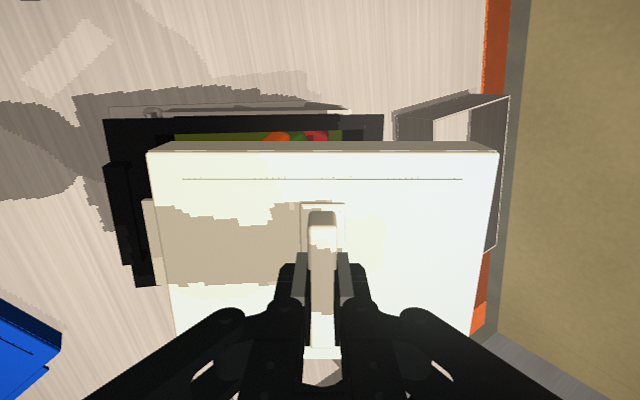

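```bash
python3 -m pendant '[0,0,-0.05,0.2,0,0,0, 0,0,-0.05,0.2,0,0,0, 0,0,-0.05,0.2,0,0,0, 0,0,-0.04,0.16,0,0,0, 0,0,0,0,0,0,0, 0,0,0,0,0,0,0, 0,0,0,0,0,0,0]'
cat >> h.py <<'E'
LIP=np.array([.0005,-.0925,-.0083]);LEDGE=np.array([.0005,.0835,-.0083])
E
cat > chk.py <<'E'
import sys
from h import *
from rig import *
tag=sys.argv[1]
d=get_image("wrist");np.savez(f"pics/{tag}.npz",**d);cv2.imwrite(f"pics/{tag}.png",d["frame"][:,:,::-1])
s=observe();p=s["position"];T=s["tool_rot"];print(s["time_s"],p.round(4),s["grip_width"].round(4),"F seat",(SR.T@s["ft_force"]).round(1))
W=cloud(d);Q=(W-p)@T;f=d["frame"]
L=(abs(Q[...,2]+.0344)<.008)&(abs(Q[...,0])<.075)&(abs(Q[...,1])<.1)&(f.min(2)>70)
c,n,k=plane(W[L],4,.002);print("lid n",(n@T).round(4),"z",((c-p)@T).round(4),k,cv2.minAreaRect((Q[L][:,:2]*1000).astype(np.float32)))
print("lid pitch vs seat",np.degrees(np.arctan2(-(n@SX),n@SZ)).round(2))
print("lip",inseat(p,T,LIP).round(4),"ledge",inseat(p,T,LEDGE).round(4))
# bar in seat frame from this view
G=(W-S)@SR
dk=f.max(2)<80
b=dk&(G[...,0]<-.07)&(G[...,0]>-.11)&(abs(G[...,1])<.04)&(abs(G[...,2]-.014)<.004)
if b.sum()>30: print("bar",b.sum(),np.percentile(G[b],[2,98],axis=0).round(4).tolist(),np.median(G[b][:,2]))
b=dk&(abs(G[...,0])<.1)&(abs(G[...,1])<.06)&(abs(G[...,2])<.005)
if b.sum()>30: print("rim",b.sum(),np.percentile(G[b],[1,99],axis=0).round(4).tolist(),np.median(G[b][:,2]))
E
python3 chk.py w9
```

```text
time_s: 11.25
position: [0.5059, -0.197, 0.1641]
tool_rot: [[0.153, 0.82, 0.552], [0.988, -0.127, -0.084], [0.001, 0.558, -0.83]]
ft_force: [1.0, -0.5, -0.8]
grip_width: 0.01Traceback (most recent call last):
  File "chk.py", line 6, in <module>
    s=observe();p=s["position"];T=s["tool_rot"];print(s["time_s"],p.round(4),s["grip_width"].round(4),"F seat",(SR.T@s["ft_force"]).round(1))
                                                                             ^^^^^^^^^^^^^^^^^^^^^
AttributeError: 'float' object has no attribute 'round'
```

View pics/w9.png

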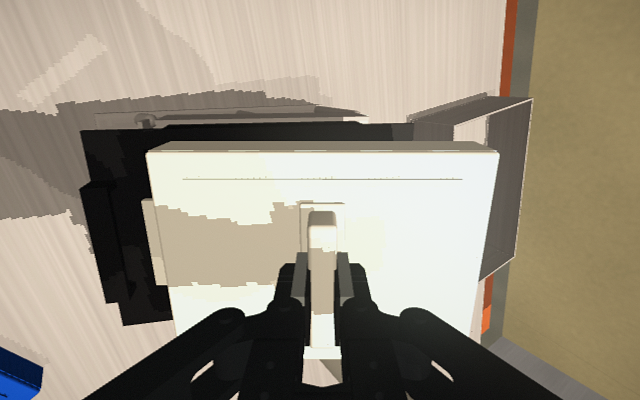

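```bash
sed -i 's/s\["grip_width"\].round(4)/round(float(s["grip_width"]),4)/' chk.py; python3 chk.py w10; python3 - <<'E'
from h import *
from rig import *
s=observe();rows(s["position"],s["tool_rot"],*hook(-.070,.005,12),1);rows(s["position"],s["tool_rot"],*hook(-.092,.0045,12),4)
E
```

```text
11.35 [ 0.5059 -0.197   0.1641] 0.0097 F seat [-1.3  0.1 -0.9]
lid n [-0.0018 -0.001  -1.    ] z [ 0.0207  0.0003 -0.0339] 46307 ((0.8581504821777344, 0.36397552490234375), (150.30857849121094, 110.43701934814453), 89.94755554199219)
lid pitch vs seat 12.02
lip [-0.0702 -0.0003  0.0113] ledge [ 0.102  -0.0003  0.0478]
bar 3244 [[-0.0969, -0.0312, 0.0107], [-0.0851, 0.033, 0.0151]] 0.013679652648944864
rim 12171 [[-0.0963, -0.0568, -0.0025], [0.0792, 0.0591, 0.0016]] -0.0002437123133162149
[0.006, -0.022, 0.123, -0.005, -0.011, 0.002]
[0.002, -0.114, 0.01, -0.001, -0.003, 0.0]
[0.002, -0.114, 0.01, -0.001, -0.003, 0.0]
[0.002, -0.114, 0.01, -0.001, -0.003, 0.0]
[0.002, -0.114, 0.01, -0.001, -0.003, 0.0]
```

```bash
python3 -m pendant '[0,0.02,-0.02,0.12,0,0,0, 0,0,-0.07,0,0,0,0, 0,0,-0.1,-0.02,0,0,0, 0,0,0,0,0,0,0, 0,0,0,0,0,0,0]'; python3 chk.py w11;python3 - <<'E'
from h import *
from rig import *
s=observe();rows(s["position"],s["tool_rot"],*hook(-.0925,.0045,12),2)
E
```

```text
time_s: 11.85
position: [0.5008, -0.1952, 0.1543]
tool_rot: [[0.153, 0.82, 0.552], [0.988, -0.128, -0.084], [0.002, 0.558, -0.83]]
ft_force: [-0.3, -0.2, -1.1]
grip_width: 0.0093
11.9 [ 0.5009 -0.1952  0.1544] 0.0092 F seat [-0.6 -0.4 -0.9]
lid n [-1.9e-03 -8.0e-04 -1.0e+00] z [ 0.0207  0.0002 -0.034 ] 46289 ((0.6317977905273438, 0.26335906982421875), (150.13491821289062, 111.0177001953125), 89.95811462402344)
lid pitch vs seat 11.98
lip [-0.0786  0.0006  0.0043] ledge [0.0936 0.0006 0.0407]
bar 3349 [[-0.0968, -0.0311, 0.0109], [-0.0851, 0.033, 0.0151]] 0.013679240397823625
rim 9201 [[-0.0965, -0.0569, -0.003], [0.0788, 0.0592, 0.002]] -0.00024171197435792765
[-0.006, -0.135, -0.032, -0.004, -0.006, -0.001]
[-0.006, -0.135, -0.032, -0.004, -0.006, -0.001]
```

```bash
python3 -m pendant '[0,0,-0.07,-0.015,0,0,0, 0,0,-0.07,-0.015,0,0,0, 0,0,-0.07,-0.015,0,0,0, 0,0,-0.06,-0.015,0,0,0, 0,0,0,0,0,0,0, 0,0,0,0,0,0,0, 0,0,0,0,0,0,0]'; python3 chk.py w12;python3 - <<'E'
from h import *
from rig import *
s=observe();rows(s["position"],s["tool_rot"],*hook(-.0925,.0045,12),1)
for a,z in ((8,.004),(4,.003),(1.5,.002)): print(a);rows(s["position"],s["tool_rot"],*hook(-.0925,z,a),1)
E
```

```text
time_s: 12.6
position: [0.4883, -0.1932, 0.1493]
tool_rot: [[0.153, 0.82, 0.552], [0.988, -0.128, -0.084], [0.001, 0.558, -0.83]]
ft_force: [0.4, -0.4, -0.9]
grip_width: 0.0093
12.65 [ 0.4883 -0.1932  0.1493] 0.0096 F seat [-0.6  0.2 -0.9]
lid n [-1.8e-03 -9.0e-04 -1.0e+00] z [ 0.0207  0.0004 -0.034 ] 46179 ((0.9199867248535156, 0.22476959228515625), (150.4051971435547, 110.4007568359375), 89.99950408935547)
lid pitch vs seat 11.98
lip [-0.0924  0.0007  0.0043] ledge [0.0798 0.0007 0.0407]
bar 2956 [[-0.0968, -0.0311, 0.0123], [-0.0854, 0.0331, 0.015]] 0.013793430720729907
rim 5215 [[-0.0967, -0.056, -0.0035], [0.0817, 0.0592, 0.0016]] -0.00024326646782481118
[-0.014, -0.001, -0.006, -0.009, -0.013, 0.0]
8
[-0.015, -0.019, 0.132, 0.491, -0.013, 0.001]
4
[-0.015, -0.048, 0.279, 0.991, -0.013, 0.001]
1.5
[-0.015, -0.073, 0.377, 1.304, -0.013, 0.002]
```

View pics/w12.png

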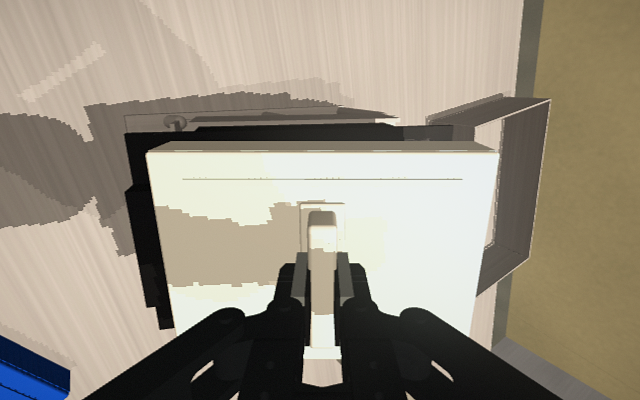

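The lip has gone out of view under the bar (columns 130–160), computed at x=-0.0924, y=0.0007, z=0.0043 with the ledge at 0.041 and no contact force. Swinging down in stages.

```bash
python3 -m pendant '[0,0,-0.005,0.033,0.12,0,0, 0,0,-0.005,0.033,0.125,0,0, 0,0,-0.005,0.033,0.125,0,0, 0,0,-0.005,0.033,0.12,0,0, 0,0,0,0,0,0,0, 0,0,0,0,0,0,0]'; python3 chk.py w13;python3 - <<'E'
from h import *
from rig import *
s=observe()
for a,z in ((4,.003),(1.5,.002)): print(a);rows(s["position"],s["tool_rot"],*hook(-.0925,z,a),1)
E
```

```text
time_s: 13.25
position: [0.4909, -0.1934, 0.1431]
tool_rot: [[0.153, 0.856, 0.495], [0.988, -0.133, -0.075], [0.002, 0.5, -0.866]]
ft_force: [0.0, -0.8, -0.1]
grip_width: 0.0097
13.3 [ 0.4908 -0.1934  0.1431] 0.0101 F seat [-0.4 -0.5 -0.3]
lid n [-1.8e-03 -8.0e-04 -1.0e+00] z [ 0.0207  0.0005 -0.0339] 46191 ((0.8295783996582031, 0.7067642211914062), (150.56130981445312, 110.60746765136719), 89.89353942871094)
lid pitch vs seat 8.06
lip [-0.0929  0.0009  0.004 ] ledge [0.0814 0.0009 0.0285]
bar 3033 [[-0.0969, -0.031, 0.0116], [-0.0853, 0.033, 0.015]] 0.013736232813487835
rim 4748 [[-0.0968, -0.0559, -0.0034], [0.0816, 0.0592, 0.0015]] -0.0002696616690258833
4
[-0.018, -0.011, 0.149, 0.502, -0.015, 0.002]
1.5
[-0.019, -0.028, 0.249, 0.814, -0.015, 0.002]
```

```bash
python3 -m pendant '[0,0,-0.003,0.037,0.125,0,0, 0,0,-0.003,0.037,0.125,0,0, 0,0,-0.003,0.037,0.125,0,0, 0,0,-0.002,0.038,0.127,0,0, 0,0,0,0,0,0,0, 0,0,0,0,0,0,0]' 120; python3 chk.py w14;python3 - <<'E'
from h import *
from rig import *
s=observe()
for a,z in ((1.5,.002),(-2,.002)): print(a);rows(s["position"],s["tool_rot"],*hook(-.0925,z,a),1)
E
```

```text
time_s: 13.9
position: [0.4937, -0.1937, 0.136]
tool_rot: [[0.152, 0.889, 0.433], [0.988, -0.138, -0.065], [0.002, 0.438, -0.899]]
ft_force: [-3.1, 0.9, -1.2]
grip_width: 0.0089
13.95 [ 0.4937 -0.1937  0.1361] 0.0089 F seat [-4.1 -0.1  0.3]
lid n [-1.7e-03 -4.0e-04 -1.0e+00] z [ 0.0207  0.0004 -0.0339] 46285 ((1.16864013671875, 0.341949462890625), (109.91216278076172, 150.36550903320312), 0.08559282124042511)
lid pitch vs seat 3.98
lip [-0.093   0.001   0.0029] ledge [0.0826 0.001  0.0151]
bar 3159 [[-0.0968, -0.0311, 0.0106], [-0.085, 0.033, 0.015]] 0.013710187329845936
rim 4215 [[-0.0968, -0.0563, -0.0037], [0.0815, 0.0593, 0.0021]] -0.00025906301222931936
1.5
[-0.02, -0.001, 0.098, 0.307, -0.017, 0.002]
-2
[-0.021, -0.019, 0.21, 0.744, -0.017, 0.003]
```

```bash
python3 -m pendant '[0,0,0,0.033,0.1,0,0, 0,0,0,0.033,0.1,0,0, 0,0,0,0.032,0.1,0,0, 0,0,0,0,0,0,0, 0,0,0,0,0,0,0]' 120; python3 chk.py w15
```

```text
time_s: 14.45
position: [0.4958, -0.1942, 0.1316]
tool_rot: [[0.153, 0.906, 0.395], [0.988, -0.141, -0.059], [0.002, 0.399, -0.917]]
ft_force: [-4.0, 0.7, -1.7]
grip_width: 0.009
14.5 [ 0.4957 -0.1941  0.1316] 0.0091 F seat [-3.3  0.2 -1.4]
lid n [-0.0013  0.0031 -1.    ] z [ 0.0206  0.0003 -0.034 ] 46341 ((0.889495849609375, 0.38185882568359375), (150.5694122314453, 110.52001953125), 89.92952728271484)
lid pitch vs seat 1.37
lip [-0.0926  0.0009  0.0019] ledge [0.0834 0.0009 0.0067]
bar 3166 [[-0.0967, -0.0312, 0.0106], [-0.085, 0.0331, 0.0149]] 0.01370140211946736
rim 4179 [[-0.0968, -0.0561, -0.0044], [0.0827, 0.0593, 0.0032]] -0.0002744876654757281
```

```bash
python3 -m pendant '[0,0,0,0.03,0.1,0,0, 0,0,0,0.03,0.1,0,0, 0,0,0,0.03,0.1,0,0, 0,0,0,0.03,0.08,0,0, 0,0,0,0,0,0,0, 0,0,0,0,0,0,0]' 120; python3 chk.py w16
python3 - <<'E'
from h import *
from rig import *
e=get_image("scene");cv2.imwrite("pics/s16.png",cv2.resize(e["frame"][150:280,180:350,::-1],None,fx=4,fy=4))
E
```

```text
time_s: 15.1
position: [0.496, -0.1944, 0.1292]
tool_rot: [[0.152, 0.926, 0.346], [0.988, -0.142, -0.054], [-0.001, 0.35, -0.937]]
ft_force: [-45.3, 6.5, 41.9]
grip_width: 0.0091
15.15 [ 0.4959 -0.1944  0.1292] 0.0093 F seat [-26.2  -0.4  56.3]
lid n [-9.000e-04 -2.610e-02 -9.997e-01] z [ 0.0205  0.0008 -0.0341] 45698 ((0.745941162109375, 10.917877197265625), (110.6177749633789, 171.17747497558594), 0.23713327944278717)
lid pitch vs seat -0.03
lip [-0.0928  0.0005  0.0045] ledge [ 0.0831  0.0009 -0.0002]
bar 3034 [[-0.0967, -0.031, 0.0105], [-0.085, 0.033, 0.015]] 0.013695540423660862
rim 4043 [[-0.0966, -0.0562, -0.0038], [0.0824, 0.0592, 0.0035]] -0.0002288246756944362
```

View pics/s16.png

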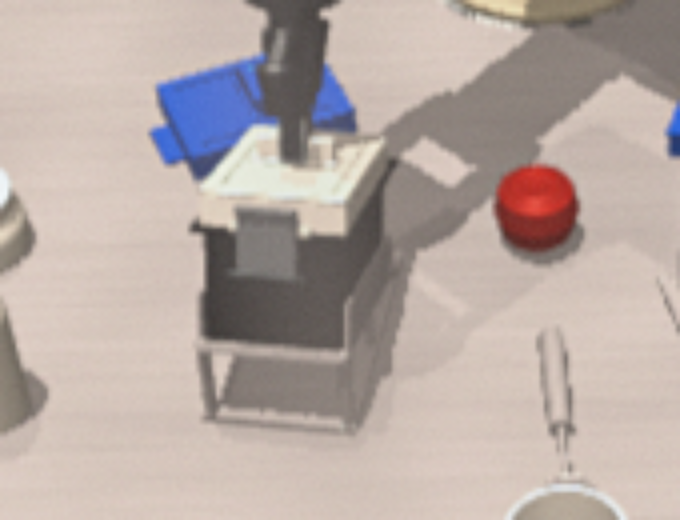

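The lid is flat to 0.03° of the rim, pressed with 56 N, and the scene view shows it seated with the catch upright in front of its rear edge at (265,240). I'll take the load off, release, and back out along the tool axis.

```bash
python3 -m pendant '[0,0,0,-0.03,-0.1,0,0, 0,0,0,-0.02,-0.1,0,0, 0,0,0,0,0,0,0, 0,0,0,0,0,0,0]' 20; python3 chk.py w17
```

```text
time_s: 15.6
position: [0.4976, -0.1948, 0.1299]
tool_rot: [[0.153, 0.915, 0.374], [0.988, -0.142, -0.057], [0.0, 0.378, -0.926]]
ft_force: [-10.8, 3.1, 12.5]
grip_width: 0.0091
15.65 [ 0.4976 -0.1948  0.1299] 0.0088 F seat [-5.8  0.2 17.1]
lid n [ 3.e-04  4.e-03 -1.e+00] z [ 0.0206  0.0001 -0.034 ] 46086 ((0.968414306640625, 10.218109130859375), (110.27883911132812, 169.93914794921875), 0.03452148661017418)
lid pitch vs seat -0.01
lip [-0.0912  0.0005  0.0018] ledge [0.0848 0.0007 0.0024]
bar 3162 [[-0.0968, -0.0308, 0.0105], [-0.085, 0.033, 0.0149]] 0.013703332597776546
rim 4332 [[-0.0968, -0.0566, -0.0037], [0.082, 0.0592, 0.0038]] -0.00024828392473928094
```

```bash
python3 -m pendant '[40,0,0,0,0,0,0, 85,0,0,0,0,0,0, 85,0,0,0,0,0,0, 85,0,0,0,0,0,0, 85,0,0,0,0,0,0, 85,0,0,0,0,0,0, 85,0,0,-0.2,0,0,0, 85,0,0,-0.4,0,0,0, 85,0,0,-0.6,0,0,0]' 20
python3 -m pendant '[85,0,0,-0.7,0,0,0, 85,0,0,-0.7,0,0,0, 85,-0.3,0,-0.5,0,0,0, 85,-0.5,0,-0.2,0,0,0, 85,-0.4,0,0,0,0,0, 85,0,0,0,0,0,0, 85,0,0,0,0,0,0, 85,0,0,0,0,0,0]'
python3 - <<'E'
from h import *
from rig import *
d=get_image("wrist");np.savez("pics/w18.npz",**d);cv2.imwrite("pics/w18.png",d["frame"][:,:,::-1])
e=get_image("scene");cv2.imwrite("pics/s18.png",e["frame"][:,:,::-1]);cv2.imwrite("pics/s18z.png",cv2.resize(e["frame"][150:280,180:350,::-1],None,fx=4,fy=4))
t=get_image("top");cv2.imwrite("pics/t18.png",t["frame"][:,:,::-1])
W=cloud(d);G=(W-S)@SR;f=d["frame"].astype(int)
b=(f.min(2)>60)&(abs(G[...,0])<.08)&(abs(G[...,1])<.06)&(abs(G[...,2]-.028)<.006)
c,n,k=plane(G[b],4,.002);print("lid top in seat frame",c,n,k,cv2.minAreaRect((G[b][:,:2]*1000).astype(np.float32)))
b=(G[...,0]>.07)&(G[...,0]<.12)&(abs(G[...,1])<.03)&(G[...,2]>.015)&(G[...,2]<.026)&(f.max(2)<160)
print("catch",b.sum(),np.percentile(G[b],[2,50,98],axis=0).round(4).tolist() if b.any() else 0)
E
```

```text
time_s: 16.55
position: [0.4742, -0.1907, 0.1844]
tool_rot: [[0.153, 0.916, 0.371], [0.988, -0.143, -0.055], [0.003, 0.375, -0.927]]
ft_force: [-0.2, -0.2, 0.7]
grip_width: 0.0847
time_s: 17.35
position: [0.4266, -0.2436, 0.2814]
tool_rot: [[0.152, 0.915, 0.373], [0.988, -0.142, -0.056], [0.002, 0.377, -0.926]]
ft_force: [0.0, 0.5, -0.0]
grip_width: 0.0851
lid top in seat frame [0.00119438 0.00456954 0.02791982] [-3.55010886e-04  9.08144617e-04  9.99999525e-01] 20473 ((1.4150619506835938, 1.4275398254394531), (109.2861328125, 150.19329833984375), 89.96101379394531)
catch 881 [[0.0815, -0.021, 0.0155], [0.0897, 0.001, 0.0215], [0.0964, 0.0211, 0.0249]]
```

View pics/w18.png

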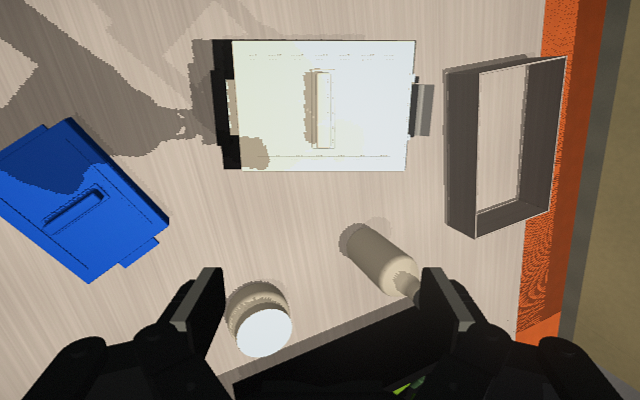

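View pics/s18z.png

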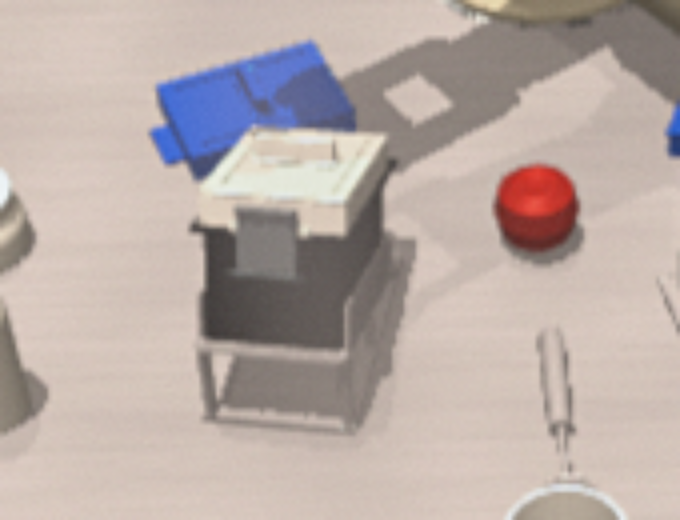

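View pics/s18.png

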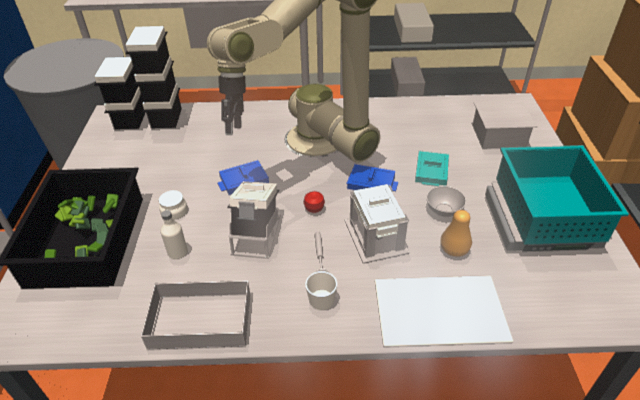

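The lid top is flat at 27.9 mm above the rim (28 nominal), offset about 1.4 mm in x and y. The catch reads the same as it did at rest, and the gripper is clear with zero force. Handing in.

```bash
python3 -c "
from rig import *
print(observe()['time_s'],observe()['ft_force']);print(close_job())"
```

```text
17.5 [-0.33541656  0.14919682 -0.01738103]
the job is handed in; nothing more can be done
None
```

The lid is closed on the box and the job was handed in at 17.5 s. I took the top lid off the dispenser, hooked its lip under the slot bar at 12°, swung it down and pressed with about 56 N. Then I took the load off, let go and backed clear.

**Last checks (camera and force readings):**
- **Lid:** it lies parallel to the rim (normal within 0.1°), with its top 27.9 mm above the rim against 28 nominal.
- **Lip:** worked out at x ≈ -0.0916 m and y ≈ 0.0014 m in the seat frame, inside the allowed window. The lip itself is hidden under the bar.
- **Catch:** its outline is where it was at rest, so I take it to have snapped back. I did not read its angle directly.
- **Dispenser:** the next lid has visibly risen. I did not measure the platform height or the lower lids' positions.
- **Bystanders:** they look unmoved in the pictures.
- **Arm:** it is clear of everything, with about zero force on the tool.

**What disagreed or failed:**
- **Fingertip position:** the real fingertips sit about 38 mm short of the reported TCP, so the first grasp shut on air above the rib without touching the lid. I measured the tips in the wrist camera and gripped 42 mm lower.
- **Refused call:** one move was refused whole because I typed the wrong number of values; nothing moved.

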